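# Zero the jig's readout and seat the locating pin by feel

### The arm

A 7-joint arm with a two-finger parallel gripper is mounted at the origin on the work surface. World frame = base frame: x ahead of the robot, y to its left, z up, the work surface at z = 0. Lengths are in m, angles in rad, forces in N, time in s.
With the tool pointing down it reaches from about 0.425 to 0.875 m from the base axis. Payload 8.4 kg.
Tool frame: the origin (TCP) lies at the very end of the fingers, on their centre line; the grasp point (between the pads) lies 19 mm behind it; y points along the fingers, z is the direction in which the jaws open and shut, and the axes are right-handed (so a half turn about y gives the same grasp; the last joint's range is limited). The gripper opens to 85 mm and grips with 20 to 120 N. Pads are 22 mm wide; open, the fingers measure 114 mm over their backs; the gripper's body (76 mm by 85 mm) begins 54 mm behind the grasp point. The pads swing forward as they close: fully open they stand 13 mm farther back than shut.
Start: joints at [-1.237, 0.333, 0.04, 1.465, -0.013, 1.343, -0.059], TCP at [0.273, 0.59, 0.231] pointing down, gripper open.
Joint ranges: [-2.58, 2.58], [-0.38, 2.09], [-1.3, 1.39], [0.25, 2.4], [-1.5, 4.64], [0.08, 2.09], [-2.65, 2.65]. Speed limits (rad/s): [2.22, 2.22, 2.79, 2.79, 3.14, 3.14, 3.14].

### API

Orientations are given as a rotation vector (axis times angle).
In Python, from bench import r gives the robot as it stands.
- The arm moves only by the tool step_arm, never from a script. Its argument "rows" is one flat list of numbers, 4 for each row, row after row: the shift along the tool's x, y, z in mm, then the turn about the tool's y in degrees. In form: [dx, dy, dz, spin, dx, dy, dz, spin, ...]. A call has 1 to 5 rows; each row is the pose to reach, as a shift and turn from the pose commanded when the call began, along the tool's axes at that moment; what a row does not reach only later rows make up. A row lasts 1/12 s, in which the tool goes at most 41.7 mm and 7.16 degrees, less where a joint would pass 70% of its speed; a pose out of reach is approached as far as the arm can. A call with a gripper value outside its range is refused whole. "hand" is the opening, from 0 (shut) to 1 (fully open), set as the call begins (left out, the last holds). The fingers move at their own pace and stop on an object; "grip_force" is the grip in N (left out, the last holds). Time passes only in rows, so rows that repeat a pose let the fingers close. It gives the time, the measured TCP pose, the force and the opening at its end, in the units of the state.
- r.state(): the state, without advancing time (a new reading comes with each control period).
- r.camera(name): name is "scene" or "top" or "wrist"; returns the picture (420x560x3 uint8, red, green, blue); there is no depth.
- r.camera_params(name): a dict with "fx", "fy", "cx", "cy" (pixels), "k1" (the pictures are not rectified: a ray, as slopes to the right and down, at radius r is drawn at 1 + k1 r^2 times it, then the intrinsics apply), "cam_to_world" (4x4, takes a point from camera to world coordinates). Camera axes: x right, y down, z forward; pixel columns grow to the right and rows downward; lengths in m; the calibration is good to about 2 mm. A picture is of the moment at which its call begins: read the wrist's pose just before it. camera_params takes no time and is no camera call; for the wrist camera it gives the pose at the moment of the call.
- r.finish_job(): hands the job in, once; it reports no verdict.
The state is a dict: "t": time; "joint_pos": joint angles; "joint_vel": joint speeds; "joint_torque": joint torques, N m; "tcp_pos": TCP position; "orientation": TCP orientation; "wrist_force": force on the tool from outside, world axes, zero at the start; "moment": the same for the moment, N m; "finger_gap": finger opening in m.
Only numpy, scipy, OpenCV 4.12 (cv2) and the standard library are available. Lean on these libraries where they do the work, as an engineer would, in place of code of your own. Each camera call takes 0.05 s, during which the arm holds its last target. There are 200 camera calls.

### The job

Take the locating pin from the rack (the tool with the plain straight handle), use its tip, not your fingers, to press the recessed zero button of the readout fully down, then seat the pin in the jig's wooden slide bar: feel lightly with the tip along the middle of the bar for the one open blind hole, and let the pin down upright until its shoulder rests on the bar, then let go. Do not press hard on the bar while feeling for the hole, and leave the other tools, the plane and the jar where they are.

Things in the scene. Friction and masses are not known exactly. Their poses are not given: they have to be found in the camera images.
- pin: Locating pin, 108 mm tall, standing upright in one of the three holes of the rack at the start. Origin at the centre of its lower tip, z up along the pin. Steel shank 14 mm diameter and 30 mm long (z 0 to 30 mm; its last 5 mm taper to 7 mm), then a flat shoulder and a plain straight wooden handle, 28 mm diameter, from z 30 mm to its flat top at z 108 mm, with a steel band near its foot. About 120 g, varies.
- pin_tip (a point): Centre of the pin's lower tip (the pin's origin), z up along the pin.
- pin_grip (a point): Point on the pin's axis, 75 mm above its tip: a good height to grip the handle.
- rack: Fixed dark wooden rack, 60 x 200 x 50 mm, its long side along its y. Origin at the centre of its underside. Three upright holes of 17 mm diameter, 34 mm deep, at y = -70, 0 and 70 mm; the pin, the awl and the reamer stand in them in any order, shoulders on the rack's top.
- awl: Awl standing in the rack, with a ball handle (38 mm ball, top 85 mm above its tip). Same shank as the pin. Origin at its lower tip. To be left alone.
- reamer: Reamer standing in the rack, with a 64 mm cross handle (top 90 mm above its tip). Same shank as the pin. Origin at its lower tip. To be left alone.
- readout: Fixed grey readout box beside the near side of the jig, 50 mm in x, 110 mm in y (from y = -25 to 85 mm), 36 mm high, z up. Origin on its underside, below the button's centre. The dark display lies at +y.
- button_well (a point): Centre of the mouth of the button's round well, level with the readout's top face (36 mm above the table), z up. The well is 22 mm in diameter; the button in it is 20 mm in diameter and its face lies 6 mm below the mouth.
- button (a joint): Travel of the spring zero button: 0 out, 0.006 m fully down; about 1.5 N to start, 5.6 N fully down; springs back when let go. Fully down means beyond 0.0045 m.
- jig: Fixed jig, board 130 x 300 mm, long side along its y; origin at the centre of its underside, z up. A light wooden slide bar, 60 mm wide, clamped firmly, runs along y between two dark rails (tops 44 mm above the table) and under two bridge boards (tops 56 mm above the table, each covering y from 62 to 148 mm off the jig's middle).
- jig_window (a point): On the bar's centre line and top face (46 mm above the table), midway between the bridges; axes as the jig (y along the bar). On this line is the one open blind hole, upright, 17 mm wide, 33 mm deep, 1 mm bevel, anywhere from y = -36 to 36 mm: its place is not known beforehand. Flush brown wooden plugs of old holes, every 33 mm, look like it from above but bear the pin.
- chisel: Loose chisel lying on the bench beyond the rack, 230 mm long, 26 mm handle. Origin between handle and blade. To be left alone.
- plane: Small brass finger plane on the bench, 90 x 34 x 42 mm. Origin at the centre of its sole. To be left alone.
- jar: Glass jar, 64 mm diameter, 85 mm high. Origin at the centre of its underside. To be left alone.
Mind the look-alikes: they are no part of the job. Several things have the shape of the readout; the one meant has the colours described above.

How it is judged:
On the way, in this order (a step that is already met when the one before it is completed fails the run):
1. the zero button is pressed fully down by the pin (value of joint button above 0.0045 m and contact force between pin and readout above 1 N), for 0.05 s.
2. the pin has found the hole: its tip is at least 6 mm below the top of the bar, in the window (z of pin_tip in the frame of jig_window below -0.006 m and y of pin_tip in the frame of jig_window between -0.05 and 0.05 m and x of pin_tip in the frame of jig_window between -0.008 and 0.008 m), for 0.1 s.
At the end, for the whole second after the job is handed in: The pin stands in the bar's hole within 0.08 rad of upright, its tip at least 27 mm below the bar's top (shoulder down, within 3 mm), within 8 mm of the bar's centre line and 50 mm of the window's middle, at rest and released; the button is out again (less than 1.5 mm down) (z of pin_tip in the frame of jig_window below -0.027 m and y of pin_tip in the frame of jig_window between -0.05 and 0.05 m and x of pin_tip in the frame of jig_window between -0.008 and 0.008 m and angle between pin_tip's own z axis and vertical below 0.08 rad and linear speed of pin below 0.02 m/s and value of joint button below 0.0015 m); the robot touches nothing.
It fails at once if the fingers touch the readout or its button (contact force between the fingers and readout above 0.5 N).
It fails at once if before its tip has sunk 6 mm into the bar, the pin presses on the jig with more than 40 N (contact force between pin and jig above 40 N and z of pin_tip in the frame of jig_window above -0.006 m).
It fails at once if the awl or the reamer is moved by more than 20 mm (distance of any of awl, reamer from where it was at the start of the episode above 0.02 m).
It fails at once if the chisel, the plane or the jar is moved by more than 30 mm (distance of any of chisel, plane, jar from where it was at the start of the episode above 0.03 m).
It also fails if it takes over 64 s, if anything falls off the work surface, if the arm or the gripper's body presses on something with over 40 N, if the wrist force passes 120 N, or if a joint passes its speed limit or range.

## Working session

There is one attempt and no reset: what is moved stays moved. The work goes in short steps, Python scripts to look and compute and a tool call to move; the robot and the scene stay as the last step left them, time stands still between calls to the robot, and variables do not carry over. Pictures are saved under pics/ and viewed, about 8 in all and at most 12, crops included, and the job is handed in when it is done.

Besides the shell and the picture viewer there is one more tool, called after "Call:" as name(argument=value, ...) on one line, values as JSON. step_arm: Moves the arm, as the interface text tells. Its arguments: {"type":"object","properties":{"rows":{"type":"array","items":{"type":"number"}},"hand":{"type":"number"},"grip_force":{"type":"number"}},"required":["rows"]}

```bash
mkdir -p pics; ls
cat > h.py <<'E'
import numpy as np, cv2
from bench import r
from scipy.spatial.transform import Rotation as R
def snap(n,f):
    p=r.camera_params(n); im=r.camera(n); cv2.imwrite('pics/'+f+'.png',cv2.cvtColor(im,cv2.COLOR_RGB2BGR)); np.save('pics/'+f+'.npy',p,allow_pickle=True); return im,p
def load(f): return cv2.imread('pics/'+f+'.png'), np.load('pics/'+f+'.npy',allow_pickle=True).item()
def ray(p,u,v):
    # undo distortion
    x,y=(u-p['cx'])/p['fx'],(v-p['cy'])/p['fy']; a,b=x,y
    for _ in range(20): k=1+p['k1']*(a*a+b*b); a,b=x/k,y/k
    M=np.array(p['cam_to_world']); d=M[:3,:3]@[a,b,1]; return M[:3,3],d/np.linalg.norm(d)
def onz(p,u,v,z):
    o,d=ray(p,u,v); return o+d*(z-o[2])/d[2]
def proj(p,X):
    M=np.array(p['cam_to_world']); c=M[:3,:3].T@(np.array(X)-M[:3,3]); a,b=c[0]/c[2],c[1]/c[2]; k=1+p['k1']*(a*a+b*b)
    return np.array([p['fx']*a*k+p['cx'],p['fy']*b*k+p['cy']])
def tri(p1,uv1,p2,uv2):
    o1,d1=ray(p1,*uv1);o2,d2=ray(p2,*uv2)
    s=np.linalg.lstsq(np.c_[d1,-d2],o2-o1,rcond=None)[0]
    a,b=o1+s[0]*d1,o2+s[1]*d2; return (a+b)/2,np.linalg.norm(a-b)
def rel(target,spin=0):
    s=r.state(); M=R.from_rotvec(s['orientation']).as_matrix(); return 1000*M.T@(np.array(target)-s['tcp_pos'])
E
python3 - <<'E'
from h import *
s=r.state(); print(s); print(R.from_rotvec(s['orientation']).as_matrix().round(3))
ims=[snap(n,n+'0') for n in('scene','top','wrist')]
for n,(i,p) in zip('stw',ims): print(n,p['fx'],p['k1'],np.round(p['cam_to_world'],3).tolist())
E
```

```text
pics
{'t': 0.0, 'joint_pos': array([-1.23719991,  0.3338834 ,  0.03986734,  1.46626697, -0.01342   ,
        1.34329463, -0.05847358]), 'joint_vel': array([-0.00172355,  0.00182044, -0.00072209,  0.00066766, -0.00029487,
       -0.00110453,  0.00098342]), 'joint_torque': array([ 3.96492696e-04, -6.58559346e+01,  1.36567656e+00, -4.05567205e+01,
        1.67720258e-02,  1.21935169e-02, -3.33512401e-05]), 'tcp_pos': array([0.27244317, 0.58964966, 0.23044105]), 'orientation': array([-1.54558552,  0.33970448, -0.33929851]), 'wrist_force': array([ 1.23135976, -0.60957636, -0.28954963]), 'moment': array([ 0.01077085, -0.02922685,  0.00511805]), 'finger_gap': 0.08527932727128307}
[[ 0.908 -0.001  0.419]
 [-0.419 -0.001  0.908]
 [ 0.    -1.    -0.002]]
s 467.33589959890884 -0.16098532080661176 [[0.048, 0.629, -0.776, 1.536], [0.999, -0.039, 0.03, -0.041], [-0.012, -0.776, -0.631, 0.955], [0.0, 0.0, 0.0, 1.0]]
t 380.6466502043395 0.019060520693637534 [[-0.014, -0.999, 0.033, 0.478], [-1.0, 0.014, -0.007, 0.01], [0.007, -0.033, -0.999, 0.93], [0.0, 0.0, 0.0, 1.0]]
w 366.67317951196935 -0.0269284623275397 [[0.42, 0.857, 0.299, 0.196], [0.908, -0.396, -0.139, 0.625], [-0.001, 0.33, -0.944, 0.373], [0.0, 0.0, 0.0, 1.0]]
```

View pics/scene0.png

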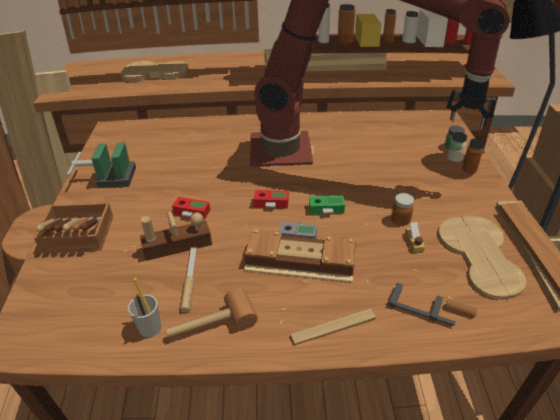

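View pics/top0.png

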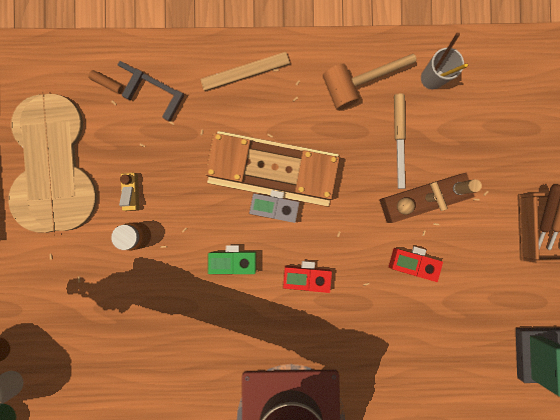

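Scene view: the pin (plain handle) is at the rack's left end (148,230), reamer in the middle, awl at the right. Top view: pin at about (470,187), grey readout with button at about (286,210), jig centred at about (275,168), with bar plugs at (261,163), (275,167) and (289,170).

Run:
```python
from h import *
a,p=load('top0'); b,q=load('scene0')
A=cv2.resize(a[125:235,200:350],None,fx=5,fy=5,interpolation=2)[:300*2]
B=cv2.resize(a[165:230,375:495],None,fx=5,fy=5,interpolation=2)
C=cv2.resize(b[205:265,130:220],None,fx=5,fy=5,interpolation=2)
o=np.zeros((600,800,3),np.uint8); 
A=cv2.resize(a[130:225,205:345],None,fx=4,fy=4,interpolation=2);o[:380,:]=0
o[:A.shape[0],:A.shape[1]]=A
B=cv2.resize(a[165:220,375:490],None,fx=3.4,fy=3.4,interpolation=2); o[390:390+B.shape[0],:B.shape[1]]=B
C=cv2.resize(b[205:260,135:220],None,fx=3.8,fy=3.8,interpolation=2); o[390:390+C.shape[0],400:400+C.shape[1]]=C
cv2.imwrite('pics/crop.png',o)
```

```text
(no output)
```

View pics/crop.png

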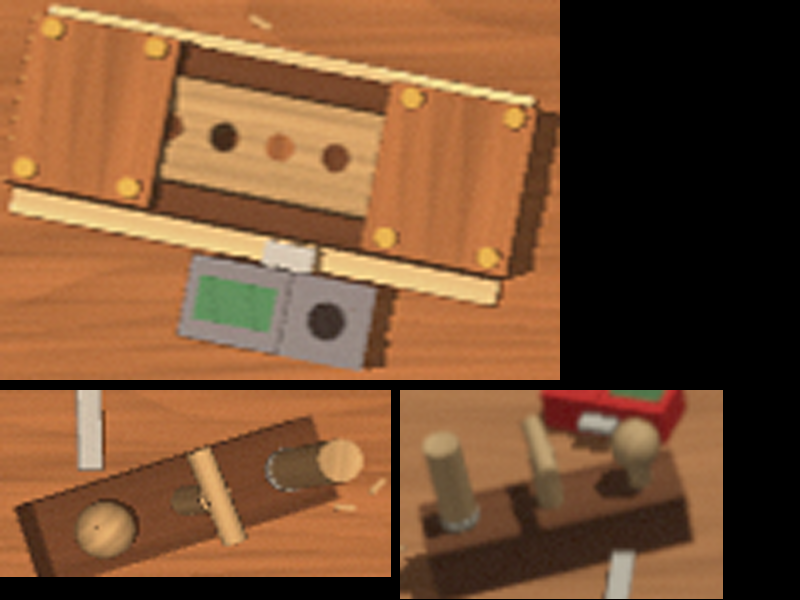

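The crop shows the pin top at top-view px (475.6,185.6) and scene px (146,220), and the button at (286.5,210.2). There are four dark spots along the bar, and the blackest is at (261,164).

Run:
```python
from h import *
a,p=load('top0'); b,q=load('scene0')
print('pintop',tri(p,(475.6,185.6),q,(146.05,220)))
c=lambda x,y:(205+x/4,130+y/4)
print('button',onz(p,*c(326,321),.036))
print('ro corners',[onz(p,*c(*k),.036).round(4) for k in((195,255),(377,290),(362,370),(178,335))])
h=[onz(p,*c(*k),.046).round(4) for k in((172,127),(223,137),(279,148),(336,158))]; print('holes',h)
print('bar edges L top/bot, R top/bot',[onz(p,*c(*k),.046).round(4) for k in((180,76),(163,178),(387,116),(364,217))])
br=[onz(p,*c(*k),.056).round(4) for k in((180,42),(152,208),(387,84),(362,248))]; print('br',br)
print('awl',onz(p,375+106/3.4,165+(528-390)/3.4,.082))
```

```text
pintop (array([ 0.54136993, -0.39801933,  0.12105907]), np.float64(0.00304590087533744))
button [0.49612637 0.00257822 0.036     ]
ro corners [array([0.536, 0.079, 0.036]), array([ 0.5139, -0.0277,  0.036 ]), array([ 0.4671, -0.0181,  0.036 ]), array([0.4891, 0.0895, 0.036 ])]
holes [array([0.6102, 0.0908, 0.046 ]), array([0.604 , 0.0612, 0.046 ]), array([0.5971, 0.0286, 0.046 ]), array([ 0.5908, -0.0045,  0.046 ])]
bar edges L top/bot, R top/bot [array([0.64  , 0.0858, 0.046 ]), array([0.5805, 0.0963, 0.046 ]), array([ 0.615 , -0.0346,  0.046 ]), array([ 0.5562, -0.0203,  0.046 ])]
br [array([0.6579, 0.0847, 0.056 ]), array([0.5621, 0.1019, 0.056 ]), array([ 0.632 , -0.0344,  0.056 ]), array([ 0.5374, -0.0186,  0.056 ])]
awl [ 0.50192446 -0.26403703  0.082     ]
```

Call:
step_arm(rows=[163, 0, -120, 35, 163, 0, -120, 35, 163, 0, -120, 35, 163, 0, -120, 35, 163, 0, -120, 35], hand=1)

```text
t: 0.57
tcp_pos: [0.3715, 0.4099, 0.2312]
orientation: [-1.412, 0.819, -0.819]
wrist_force: [-0.2, 1.5, -0.1]
finger_gap: 0.0858
```

Call:
step_arm(rows=[202, 0, -4, 14, 202, 0, -4, 14, 202, 0, -4, 14, 202, 0, -4, 14, 202, 0, -4, 14])

```text
t: 0.98
tcp_pos: [0.4694, 0.2331, 0.2314]
orientation: [-1.329, 0.999, -1.0]
wrist_force: [0.7, 0.4, 0.5]
finger_gap: 0.0852
```

Call:
step_arm(rows=[205, 0, -35, 0, 205, 0, -35, 0, 205, 0, -35, 0, 205, 0, -35, 0, 205, 0, -35, 0])

```text
t: 1.4
tcp_pos: [0.4917, 0.0274, 0.2313]
orientation: [-1.329, 0.999, -0.998]
wrist_force: [0.3, -0.6, -0.1]
finger_gap: 0.0856
```

Call:
step_arm(rows=[205, 0, -35, 0, 205, 0, -35, 0, 205, 0, -35, 0, 205, 0, -35, 0, 205, 0, -35, 0])

```text
t: 1.82
tcp_pos: [0.5153, -0.1791, 0.2316]
orientation: [-1.329, 0.998, -0.998]
wrist_force: [0.7, 0.1, 0.2]
finger_gap: 0.0855
```

Call:
step_arm(rows=[150, 0, -25, 0, 150, 0, -25, 0, 150, 0, -25, 0, 150, 0, -25, 0, 150, 0, -25, 0])

```text
t: 2.23
tcp_pos: [0.5313, -0.3348, 0.2309]
orientation: [-1.331, 1.004, -1.005]
wrist_force: [-0.5, 0.1, 1.2]
finger_gap: 0.0853
```

Run:
```python
from h import *
s=r.state();print(s['tcp_pos'],R.from_rotvec(s['orientation']).as_matrix().round(3).tolist()); snap('wrist','w1')
```

```text
[ 0.53131937 -0.33480348  0.23092927] [[0.272, -0.002, 0.962], [-0.962, -0.004, 0.272], [0.003, -1.0, -0.003]]
```

Call:
step_arm(rows=[65, 0, -11, 0, 65, 0, -11, 0, 65, 0, -11, 0])

```text
t: 2.53
tcp_pos: [0.5398, -0.3972, 0.2308]
orientation: [-1.331, 1.001, -1.001]
wrist_force: [-0.4, -0.5, 0.2]
finger_gap: 0.0854
```

Run:
```python
from h import *
s=r.state();print(s['tcp_pos']); snap('wrist','w2')
a,_=load('w1');b,_=load('w2')
cv2.imwrite('pics/w12.png',np.hstack([cv2.resize(a,(400,300)),cv2.resize(b,(400,300))]))
```

```text
[ 0.53977758 -0.39717089  0.23082986]
```

View pics/w12.png

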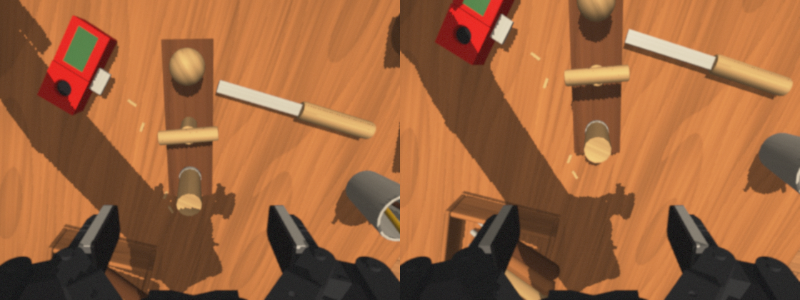

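The two wrist views show the pin top as a bright disc at about (265,286) in w1 and (276,210) in w2. The reamer and awl are beyond it.

Run:
```python
from h import *
res=[]
for f,c in(('w1',(265,284)),('w2',(276,210))):
    a,p=load(f); hsv=cv2.cvtColor(a,cv2.COLOR_BGR2HSV); 
    print(f,a[c[1],c[0]],a[c[1]-30,c[0]])
    m=(a[...,2]>185).astype(np.uint8)*(a[...,1]>125)*(a[...,0]>60); m=m.astype(np.uint8)
    z=np.zeros_like(m);cv2.circle(z,c,32,1,-1);m*=z
    m=cv2.morphologyEx(m,cv2.MORPH_OPEN,np.ones((3,3),np.uint8))
    n,l,s,ce=cv2.connectedComponentsWithStats(m); k=1+s[1:,4].argmax(); print(s[k],ce[k])
    cs,_=cv2.findContours((l==k).astype(np.uint8),0,1); mc=cv2.minEnclosingCircle(max(cs,key=len)); print(mc); res.append((p,mc[0],ce[k]))
(p,m1,c1),(q,m2,c2)=res
for x,y in((m1,m2),(c1,c2)): print(tri(p,x,q,y), onz(p,*x,.128),onz(q,*y,.128))
```

```text
w1 [113 180 227] [ 70 108 140]
[248 272  34  21 568] [264.26584507 282.51232394]
((264.2766418457031, 286.3147277832031), 16.937673568725586)
w2 [114 183 229] [ 72 108 140]
[ 258  192   50   50 1499] [280.43228819 215.23482322]
((280.93780517578125, 215.58372497558594), 26.10074806213379)
(array([ 0.54837508, -0.40260037,  0.11277703]), np.float64(0.0043335952322804735)) [ 0.54404543 -0.39384542  0.128     ] [ 0.54862582 -0.39746518  0.128     ]
(array([ 0.54951843, -0.40710012,  0.09876758]), np.float64(0.0046545670665624405)) [ 0.54315767 -0.39066239  0.128     ] [ 0.54820551 -0.39731192  0.128     ]
```

Run:
```python
from h import *
res=[]
out=[]
for f,c in(('w1',(265,286)),('w2',(276,210))):
    a,p=load(f); out.append(cv2.resize(a[c[1]-40:c[1]+40,c[0]-40:c[0]+40],None,fx=5,fy=5,interpolation=2))
    m=(a[...,0]>90).astype(np.uint8)
    z=np.zeros_like(m);cv2.circle(z,c,30,1,-1);m*=z
    m=cv2.morphologyEx(m,cv2.MORPH_OPEN,np.ones((5,5),np.uint8))
    n,l,s,ce=cv2.connectedComponentsWithStats(m); k=1+s[1:,4].argmax(); print(s[k],ce[k])
cv2.imwrite('pics/c12.png',np.hstack(out))
```

```text
[248 272  33  20 544] [264.16911765 282.23529412]
[ 258  192   37   36 1065] [276.1943662  209.62629108]
```

View pics/c12.png

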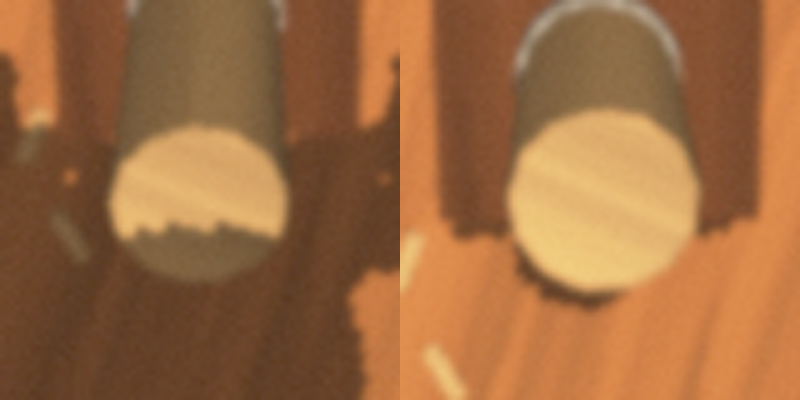

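The crops give the disc centre at (264.6,286.8) in w1 and (276.6,209.8) in w2.

Run:
```python
from h import *
a,p=load('w1');b,q=load('w2');c,t=load('top0')
x,y=(264.6,286.8),(276.6,209.8)
print(tri(p,x,q,y),onz(p,*x,.128),onz(q,*y,.128),onz(t,475.6,185.6,.128)); 
print('top/w2',tri(t,(475.6,185.6),q,y))
T=onz(q,*y,.128); print(rel([T[0],T[1],.076]), rel([T[0],T[1],.20]))
```

```text
(array([ 0.54440322, -0.39411218,  0.12812499]), np.float64(4.9957101194296875e-05)) [ 0.54439606 -0.39418639  0.128     ] [ 0.54444183 -0.39414962  0.128     ] [ 0.54079483 -0.39621079  0.128     ]
top/w2 (array([ 0.54119533, -0.38896095,  0.14310552]), np.float64(0.003208741630944926))
[  0.1859857  154.82358419   4.59920132] [ 0.22751664 30.8237371   4.40894688]
```

Call:
step_arm(rows=[0, 40, 4.5, 0, 0, 80, 4.5, 0, 0, 120, 4.5, 0, 0, 155, 4.5, 0, 0, 155, 4.5, 0], hand=1)

```text
t: 3.0
tcp_pos: [0.5429, -0.3869, 0.0691]
orientation: [-1.33, 1.006, -0.987]
wrist_force: [-1.0, 1.9, -0.5]
finger_gap: 0.0854
```

Call:
step_arm(rows=[0, 0, 0, 0, 0, 0, 0, 0, 0, 0, 0, 0, 0, 0, 0, 0, 0, 0, 0, 0], hand=0, grip_force=90)

```text
t: 3.42
tcp_pos: [0.5457, -0.3931, 0.0783]
orientation: [-1.33, 0.997, -1.0]
wrist_force: [-12.8, -1.8, 14.4]
finger_gap: 0.0264
```

Call:
step_arm(rows=[0, 0, 0, 0, 0, 0, 0, 0, 0, 0, 0, 0, 0, 0, 0, 0, 0, 0, 0, 0])

```text
t: 3.83
tcp_pos: [0.5454, -0.3933, 0.0784]
orientation: [-1.329, 0.997, -1.0]
wrist_force: [-2.2, 0.9, 8.1]
finger_gap: 0.0264
```

Call:
step_arm(rows=[0, -30, 0, 0, 0, -70, 0, 0, 0, -110, 0, 0, -40, -120, 6, 0, -80, -120, 12, 0])

```text
t: 4.25
tcp_pos: [0.5348, -0.3158, 0.2011]
orientation: [-1.327, 0.996, -1.009]
wrist_force: [0.7, 0.8, -0.1]
finger_gap: 0.0262
```

Call:
step_arm(rows=[-205, 0, 30, 0, -205, 0, 30, 0, -205, 0, 30, 0, -205, 0, 30, 0, -205, 0, 30, 0])

```text
t: 4.67
tcp_pos: [0.5056, -0.1051, 0.197]
orientation: [-1.328, 0.998, -0.999]
wrist_force: [0.8, 0.2, -0.5]
finger_gap: 0.0264
```

Call:
step_arm(rows=[-30, 0, 18, 0, -30, 0, 18, 0, -30, 0, 18, 0])

```text
t: 4.92
tcp_pos: [0.5156, -0.0708, 0.197]
orientation: [-1.33, 0.994, -0.995]
wrist_force: [0.5, -1.8, -1.8]
finger_gap: 0.0264
```

Run:
```python
from h import *
s=r.state();print(s['tcp_pos'],s['wrist_force']); snap('wrist','w3')
```

```text
[ 0.51557462 -0.07081529  0.19699952] [ 0.51864784 -1.81681053 -1.76107568]
```

View pics/w3.png

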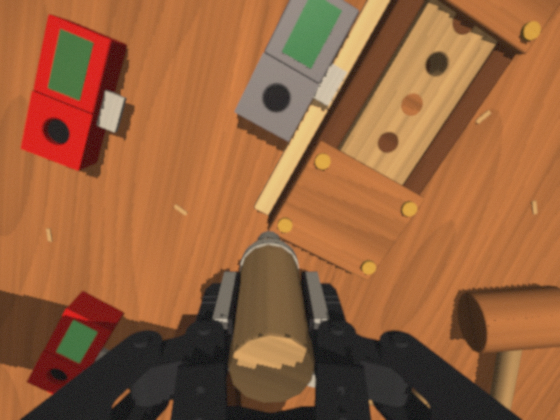

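w3 shows the button at (277,97), the pin tip at about (268,237), and bar spots at (437,63) (black, probably the open hole), (412,104) and (388,142). A second view from a little farther on will give heights.

Call:
step_arm(rows=[-40, 0, 0, 0, -40, 0, 0, 0, -40, 0, 0, 0])

```text
t: 5.22
tcp_pos: [0.5037, -0.0348, 0.1965]
orientation: [-1.329, 0.998, -0.998]
wrist_force: [0.4, -0.9, -0.2]
finger_gap: 0.0263
```

```bash
cat >> h.py <<'E'
def spot(a,c,rad,thr):
    g=a.max(2) if thr>0 else a[...,0]; m=(g<abs(thr)).astype(np.uint8); z=np.zeros_like(m); cv2.circle(z,(int(c[0]),int(c[1])),rad,1,-1); m*=z
    n,l,s,ce=cv2.connectedComponentsWithStats(m); k=1+s[1:,4].argmax(); return ce[k],s[k]
E
python3 - <<'E'
from h import *
s0=r.state(); b,q=snap('wrist','w4'); b=cv2.cvtColor(b,cv2.COLOR_RGB2BGR); a,p=load('w3'); print(s0['tcp_pos'])
print([a[y,x].tolist() for x,y in((277,97),(437,63),(412,104),(388,142),(462,25),(420,80))])
for name,uv,z,rad in(('btn',(277,97),.036,26),('H1',(437,63),.046,20),('H3',(388,142),.046,20)):
    thr=105 if name=='H3' else 85
    u1,s1=spot(a,uv,rad,thr); X=onz(p,*u1,z); g=proj(q,X)
    u2,s2=spot(b,g,rad,thr); print(name,u1,s1[2:],g,u2,s2[2:],X.round(4),onz(q,*u2,z).round(4),tri(p,u1,q,u2))
M=R.from_rotvec(s0['orientation']).as_matrix()
print(proj(q,s0['tcp_pos']+M@[0,.0584,0]))
o=np.hstack([cv2.resize(b,(400,300)),cv2.resize(b[180:300,200:360],(400,300),interpolation=2)]); cv2.imwrite('pics/w4b.png',o)
E
```

```text
[ 0.50368481 -0.03476852  0.19654256]
[[39, 39, 44], [34, 53, 67], [56, 101, 163], [40, 70, 117], [33, 52, 87], [102, 161, 212]]
btn [276.02044293  97.43781942] [ 27  28 587] [277.2942246  145.50762741] [277.25341131 145.14035088] [ 26  25 513] [0.4996 0.004  0.036 ] [0.4995 0.0043 0.036 ] (array([0.49969018, 0.00392505, 0.03356803]), np.float64(2.879441228859033e-05))
H1 [436.1627907   62.72425249] [ 20  20 301] [431.214329   114.07638531] [431.47345133 113.03982301] [ 19  15 226] [0.6073 0.0625 0.046 ] [0.6072 0.0633 0.046 ] (array([0.60977468, 0.06366137, 0.03981964]), np.float64(0.0001100080975140337))Traceback (most recent call last):
  File "<stdin>", line 6, in <module>
  File "h.py", line 25, in spot
    n,l,s,ce=cv2.connectedComponentsWithStats(m); k=1+s[1:,4].argmax(); return ce[k],s[k]
                                                      ~~~~~~~~~~~~~~^^
ValueError: attempt to get argmax of an empty sequence
```

Run:
```python
from h import *
b,q=load('w4'); s0=r.state()
M=R.from_rotvec(s0['orientation']).as_matrix(); T=s0['tcp_pos']
for d in(.0584,.0284): print(d,proj(q,T+M@[0,d,0]))
print('to button mouth xy:',rel([.4996,.0042,.036+.0584]))
print('pin axis tool y vs vertical',M[:,1])
o=np.hstack([cv2.resize(b,(400,300)),cv2.resize(b[210:270,230:310],(400,300),interpolation=2)]); cv2.imwrite('pics/w4b.png',o)
```

```text
0.0584 [268.33953814 238.52930403]
0.0284 [268.10208939 261.23855156]
to button mouth xy: [-39.8045164 102.1994798   7.0174997]
pin axis tool y vs vertical [ 4.03549123e-04 -5.50677461e-05 -9.99999917e-01]
```

View pics/w4b.png

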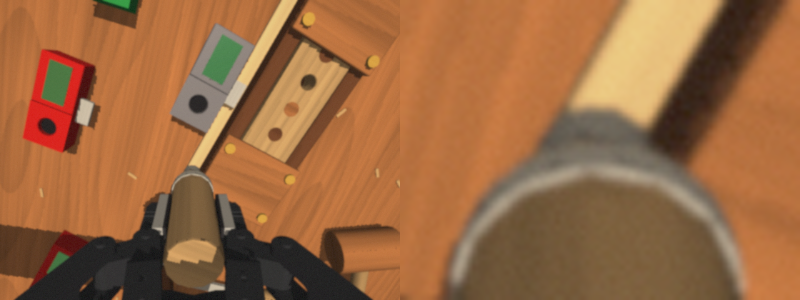

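The pin tip is at about (271.5,233), roughly 1.7 mm to +z of the nominal axis, so I'm correcting the approach for that.

Call:
step_arm(rows=[-39, 40, 5.3, 0, -39, 70, 5.3, 0, -39, 85, 5.3, 0, -39, 90, 5.3, 0, -39, 90, 5.3, 0])

```text
t: 5.68
tcp_pos: [0.4977, 0.0021, 0.1056]
orientation: [-1.331, 1.001, -1.001]
wrist_force: [1.2, -0.1, -0.6]
finger_gap: 0.0263
```

Run:
```python
from h import *
s=r.state();print(s['tcp_pos'],s['wrist_force'],rel([.4996,.0042,.0944])); b,q=snap('wrist','w5'); b=cv2.cvtColor(b,cv2.COLOR_RGB2BGR)
print('button',proj(q,[.4996,.0042,.036]), 'tip', proj(q,s['tcp_pos']+R.from_rotvec(s['orientation']).apply([0,.0584,0])))
cv2.imwrite('pics/w5b.png',cv2.resize(b[170:290,190:350],(640,480),interpolation=2))
```

```text
[0.49772052 0.00209701 0.10564514] [ 1.19087704 -0.12995    -0.6306101 ] [-1.51503399 11.23819693  2.4115732 ]
button [272.70539087 227.18152513] tip [268.5685574  236.54605159]
```

View pics/w5b.png

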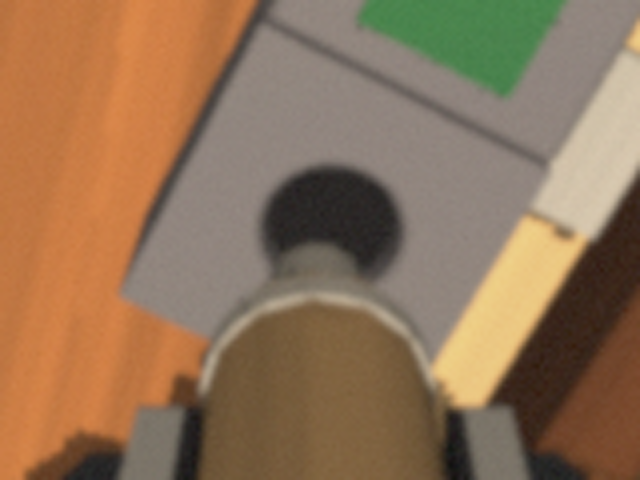

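The well centre is at (273,227) and the tip at about (269.5,236.5), so the remaining correction is about x −1.3, z +1.9 mm.

Call:
step_arm(rows=[-1.3, 0, 1.9, 0, -1.3, 6, 1.9, 0, -1.3, 12, 1.9, 0, -1.3, 17, 1.9, 0, -1.3, 20, 1.9, 0])

```text
t: 6.15
tcp_pos: [0.4996, 0.0059, 0.0859]
orientation: [-1.33, 0.998, -0.999]
wrist_force: [0.5, -0.5, 2.8]
finger_gap: 0.0261
```

Call:
step_arm(rows=[0, 2.5, 0, 0, 0, 4, 0, 0, 0, 4.5, 0, 0, 0, 4.5, 0, 0, 0, 4.5, 0, 0])

```text
t: 6.57
tcp_pos: [0.4997, 0.0059, 0.0821]
orientation: [-1.33, 0.998, -0.998]
wrist_force: [-1.4, 0.3, 4.8]
finger_gap: 0.0262
```

Call:
step_arm(rows=[0, 1, 0, 0, 0, 2, 0, 0, 0, 2.5, 0, 0, 0, 2.5, 0, 0, 0, 2.5, 0, 0])

```text
t: 6.98
tcp_pos: [0.5003, 0.0058, 0.0813]
orientation: [-1.328, 0.999, -0.998]
wrist_force: [-8.5, -1.1, 28.2]
finger_gap: 0.0262
```

Call:
step_arm(rows=[0, -30, 0, 0, 0, -62, 0, 0, -2, -64, 40, 0, -4, -64, 80, 0, -6, -64, 118, 0])

```text
t: 7.4
tcp_pos: [0.6133, 0.0464, 0.145]
orientation: [-1.326, 0.996, -0.997]
wrist_force: [0.6, -0.3, -0.4]
finger_gap: 0.0258
```

Call:
step_arm(rows=[0, 0, 0, 0, 0, 0, 0, 0])

```text
t: 7.57
tcp_pos: [0.6119, 0.0455, 0.1417]
orientation: [-1.334, 0.998, -0.997]
wrist_force: [-1.2, -0.4, -1.2]
finger_gap: 0.0264
```

Run:
```python
from h import *
s=r.state();print(s['tcp_pos'],s['wrist_force']); b,q=snap('wrist','w6'); b=cv2.cvtColor(b,cv2.COLOR_RGB2BGR)
print('hole',proj(q,[.6072,.063,.046]), 'tip', proj(q,s['tcp_pos']+R.from_rotvec(s['orientation']).apply([0,.0575,0])))
cv2.imwrite('pics/w6b.png',cv2.resize(b[100:280,160:400],(800,600),interpolation=2))
```

```text
[0.61189811 0.04551869 0.14165219] [-1.19228515 -0.44572572 -1.17010079]
hole [269.60823839 190.03246271] tip [268.51595425 237.07394373]
```

View pics/w6b.png

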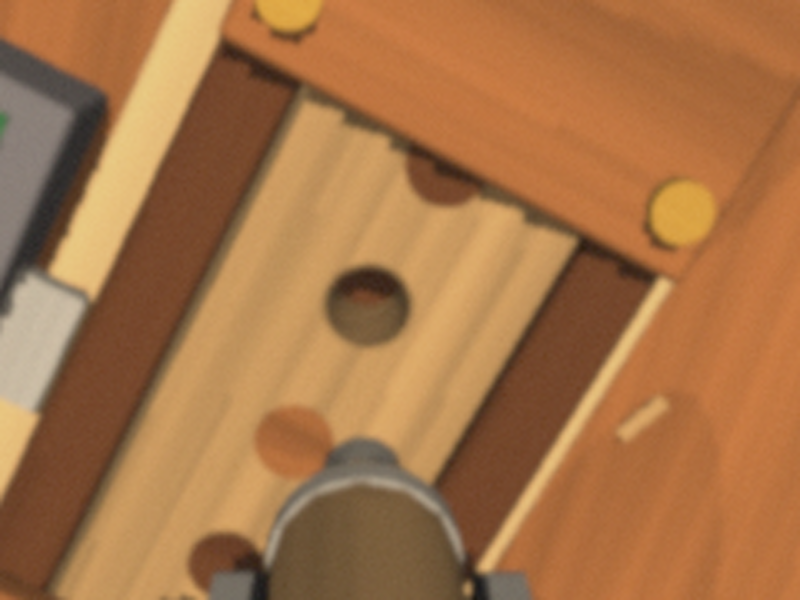

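The open hole (wall visible inside) is at px (270.4,191.8), and the tip is at about (268.6,237), so the tip is on the nominal axis.

Run:
```python
from h import *
b,q=load('w6'); X=onz(q,270.4,191.8,.046); print(X, rel([X[0],X[1],.046+.0575]))
```

```text
[0.60805859 0.06196297 0.046     ] [-17.71271798  38.61153679   2.26863497]
```

Call:
step_arm(rows=[-17.7, 10, 2.2, 0, -17.7, 25, 2.2, 0, -17.7, 32, 2.2, 0, -17.7, 32, 2.2, 0])

```text
t: 7.95
tcp_pos: [0.6065, 0.0615, 0.11]
orientation: [-1.332, 1.001, -0.998]
wrist_force: [-0.8, 0.0, -0.9]
finger_gap: 0.0262
```

Run:
```python
from h import *
s=r.state();print(s['tcp_pos'],s['wrist_force'],rel([.60805859,.06196297,.1035])); b,q=snap('wrist','w7'); b=cv2.cvtColor(b,cv2.COLOR_RGB2BGR)
print('hole',proj(q,[.60806,.06196,.046]), 'tip', proj(q,s['tcp_pos']+R.from_rotvec(s['orientation']).apply([0,.0575,0])))
cv2.imwrite('pics/w7b.png',cv2.resize(b[190:280,210:330],(640,480),interpolation=2))
```

```text
[0.60654846 0.06151678 0.10996327] [-0.80398914  0.02358628 -0.93542961] [-6.14360728e-03  6.45893083e+00  1.59235083e+00]
hole [271.50954682 232.9927052 ] tip [268.5970411  237.10276284]
```

View pics/w7b.png

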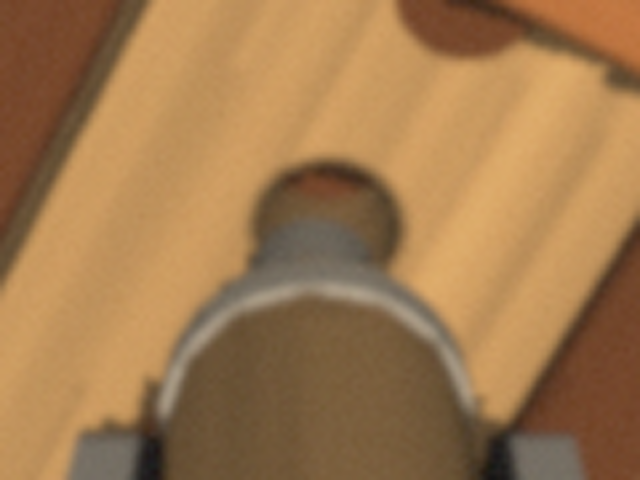

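Hole centre is at (271.7,232.5) and the tip at (269.5,237), so I need about 1.3 mm more in +z before lowering gently.

Call:
step_arm(rows=[0, 0, 1.3, 0, 0, 3, 1.3, 0, 0, 6, 1.3, 0, 0, 8, 1.3, 0, 0, 10, 1.3, 0])

```text
t: 8.42
tcp_pos: [0.6096, 0.0626, 0.1012]
orientation: [-1.33, 0.998, -0.999]
wrist_force: [-0.5, 0.6, -1.4]
finger_gap: 0.0261
```

Call:
step_arm(rows=[0, 2, 0, 0, 0, 4, 0, 0, 0, 6, 0, 0, 0, 6, 0, 0])

```text
t: 8.75
tcp_pos: [0.6093, 0.0626, 0.0948]
orientation: [-1.33, 0.999, -0.998]
wrist_force: [-0.5, 0.4, -1.7]
finger_gap: 0.0263
```

Call:
step_arm(rows=[0, 4, 0, 0, 0, 8, 0, 0, 0, 12, 0, 0, 0, 16, 0, 0, 0, 18, 0, 0])

```text
t: 9.17
tcp_pos: [0.6092, 0.0626, 0.0765]
orientation: [-1.331, 0.999, -0.998]
wrist_force: [-4.3, 0.3, 1.0]
finger_gap: 0.0265
```

Call:
step_arm(rows=[0, 1, 0, 0, 0, 2, 0, 0, 0, 2.5, 0, 0, 0, 2.5, 0, 0])

```text
t: 9.5
tcp_pos: [0.6092, 0.0626, 0.0746]
orientation: [-1.33, 0.999, -0.998]
wrist_force: [-4.5, 0.5, 0.6]
finger_gap: 0.0263
```

Call:
step_arm(rows=[0, 0.5, -0.8, 0, 0, 1.5, -0.8, 0, 0, 2.5, -0.8, 0, 0, 2.5, -0.8, 0])

```text
t: 9.83
tcp_pos: [0.6092, 0.0625, 0.0743]
orientation: [-1.328, 0.999, -0.998]
wrist_force: [-11.5, -0.8, 19.2]
finger_gap: 0.0264
```

The shoulder has landed (19 N upward at the expected height). Next: relieve the load, release, retreat and check.

Call:
step_arm(rows=[0, -1, 0, 0, 0, -1, 0, 0, 0, -1, 0, 0])

```text
t: 10.08
tcp_pos: [0.6091, 0.0625, 0.0743]
orientation: [-1.329, 0.998, -0.998]
wrist_force: [-5.5, 0.0, 10.4]
finger_gap: 0.0258
```

Call:
step_arm(rows=[0, 0, 0, 0, 0, 0, 0, 0, 0, 0, 0, 0, 0, 0, 0, 0, 0, 0, 0, 0], hand=1)

```text
t: 10.5
tcp_pos: [0.6091, 0.0625, 0.0733]
orientation: [-1.33, 0.998, -0.999]
wrist_force: [-0.2, 0.1, 0.4]
finger_gap: 0.0843
```

Call:
step_arm(rows=[0, 0, 0, 0, 0, 0, 0, 0, 0, -20, 0, 0, 0, -50, 0, 0, 0, -85, 0, 0])

```text
t: 10.92
tcp_pos: [0.6076, 0.0622, 0.1577]
orientation: [-1.333, 1.001, -0.997]
wrist_force: [0.3, 0.7, 0.2]
finger_gap: 0.0856
```

Call:
step_arm(rows=[0, -40, 0, 0, 30, -70, 0, 0, 50, -70, 0, 0, 50, -70, 0, 0, 50, -70, 0, 0])

```text
t: 11.33
tcp_pos: [0.623, 0.0128, 0.2286]
orientation: [-1.328, 1.0, -1.001]
wrist_force: [-0.6, 0.4, -0.4]
finger_gap: 0.0854
```

Run:
```python
from h import *
s=r.state();print(s['t'],s['tcp_pos'],s['wrist_force'],s['finger_gap']); b,q=snap('wrist','w8'); c,p=snap('scene','s8'); b=cv2.cvtColor(b,cv2.COLOR_RGB2BGR);c=cv2.cvtColor(c,cv2.COLOR_RGB2BGR)
print('expected band centre z.046',proj(q,[.608,.062,.046]),'top z.124',proj(q,[.608,.062,.124]), 'scene',proj(p,[.608,.062,.124]),proj(p,[.608,.062,.046]))
cv2.imwrite('pics/end.png',np.hstack([cv2.resize(b,(400,300)),cv2.resize(c[185:305,220:380],(400,300),interpolation=2)]))
```

```text
11.3333 [0.62297133 0.0128314  0.22862523] [-0.6443245   0.44541604 -0.4427348 ] 0.08536589984045968
expected band centre z.046 [267.84211116 126.39087933] top z.124 [267.30324861 138.52342519] scene [312.16276372 228.5045242 ] [311.49531973 249.46901223]
```

View pics/end.png

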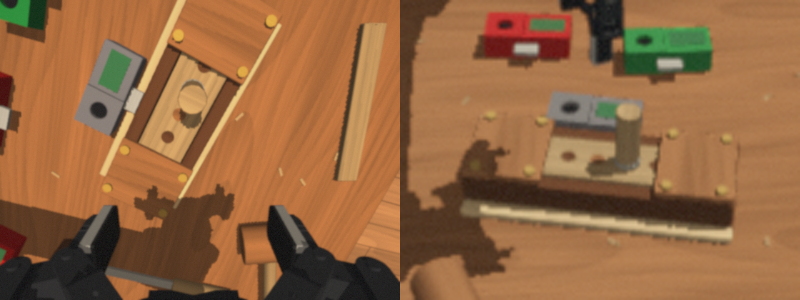

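The pin stands upright with its top at wrist px (270,137), expected (267,138.5), and scene px (311,228), expected (312,228.5). It is fully seated.

```bash
python3 -c "
from bench import r
print(r.finish_job())"
```

```text
the job is handed in; nothing more can be done
None
```

I pressed the zero button with the pin, seated the pin in the bar's open hole, let go of it and handed the job in at about 11.5 s.

- **Grip:** I took the pin by its handle from the rack's end hole. Two wrist views put its top at 128 mm, which matches the given dimensions.
- **Button:** The tip pressed the grey readout's button until it bottomed out. The wrist read 28 N at the end, against 5.6 N for fully down, so I pushed harder than needed. The button's spring-back I only infer: the pin has left it, and I did not measure it.
- **Hole:** I picked out the open hole by eye in a close view, because its inner wall was visible, instead of probing along the bar. The tip went in with no vertical contact force. Before it was 6 mm deep, the force stayed under about 2 N.
- **Seating:** The shoulder came to rest at 19 N with the gripper at about the expected height (74 mm; calculated 73.5 mm). I noticed up to 11.5 N of side force during this, and eased the load before opening the fingers.

**Last checks:** After I backed away, the wrist and scene views both showed the pin upright. Its top was within about 3 pixels of where a fully seated pin should appear. The gripper was open and well clear, with no force reading beyond noise. I did not separately measure the awl, reamer, chisel, plane or jar after the job. The arm met no unexpected force near them.

**Disagreement:** The overhead camera placed the pin about 4 mm from where the wrist camera did. I used the wrist camera's position, and the grasp and fit confirmed it.

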